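Pry the retaining clip off the pump rotor spindle with the hooked pick

ROBOT

A 7-joint arm with a two-finger parallel gripper is mounted at the origin on a cart in front of the work surface, level with it; the furniture and walls round the work are solid. World frame = base frame: x ahead of the robot, y to its left, z up, the work surface at z = 0. Lengths are in m, angles in rad, forces in N, time in s.
With the tool pointing down it reaches from about 0.4 to 0.85 m from the base axis. Payload 6.9 kg.
Tool frame: the origin (TCP) lies on the centre line of the jaws, within the pads' length; the fingertips stand 19 mm ahead of it and the grasp point (between the pads) is the TCP; z points along the fingers, y is the line along which they close (so a half turn about z gives the same grasp; the last joint's range is limited). The gripper opens to 85 mm and grips with 20 to 120 N. Pads are 22 mm wide; open, the fingers measure 114 mm over their backs; the gripper's body (76 mm by 85 mm) begins 54 mm behind the grasp point. The pads swing forward as they close: fully open they stand 13 mm farther back than shut.
Start: joints at [-1.115, 0.507, -0.238, 1.5, 0.126, 1.149, -0.155], TCP at [0.215, 0.587, 0.25] pointing down, gripper open.
Joint ranges: [-3.08, 3.08], [-0.24, 2.05], [-1.43, 1.35], [0, 2.5], [-1.52, 4.66], [0.17, 1.96], [-2.89, 2.89]. Speed limits (rad/s): [2.39, 2.39, 3.14, 3.14, 3.14, 3.14, 3.14].

INTERFACE

Orientations are given as a unit quaternion [x, y, z, w].
In Python, from cell import state, snapshot, finish_job gives the robot as it stands.
- The arm moves only by the tool arm_command, never from a script. Its argument "commands" is a list that holds one entry, the list of rows, each a list of 5 numbers: the opening, from 0 (shut) to 1 (fully open), then the shift along the tool's x, y, z in m, then the turn about the tool's z in degrees. A call has exactly 8 rows; each row shifts and turns the commanded pose from where the row before left it, along the tool's axes as they then stand; what a row does not reach is not made up. A row lasts 1/10 s, in which the tool goes at most 50 mm and 8.59 degrees, less where a joint would pass 70% of its speed; a pose out of reach is approached as far as the arm can. A call with a gripper value outside its range is refused whole. The fingers move at their own pace and stop on an object; the grip force is fixed at half the most. Time passes only in rows, so rows that do not move let the fingers close, or fill a call up. It gives the time, the measured TCP pose, the force, the opening and the grip force at its end, in the units of the state.
- state(): the state, without advancing time (a new reading comes with each control period).
- snapshot(name): name is "side" or "top" or "wrist"; returns a dict with "pixels" (480x640x3 uint8, red, green, blue), "depth" (480x640 float32, m along the optical axis (not along the pixel's ray), 0 where there is no reading), "intrinsics" (3x3 intrinsics, pixels), "k1" (the pictures are not rectified: a ray, as slopes to the right and down, at radius r is drawn at 1 + k1 r^2 times it, then the intrinsics apply), "rvec" (rotation vector, rad) and "tvec" (3), from world to camera coordinates, as OpenCV has them. Camera axes: x right, y down, z forward; pixel columns grow to the right and rows downward; lengths in m; the calibration is good to about 2 mm. A picture is of the moment at which its call begins.
- finish_job(): hands the job in; it is judged then, once.
The state is a dict: "time": time; "joint_positions": joint angles; "joint_velocities": joint speeds; "joint_efforts": joint torques, N m; "position": TCP position; "ee_rot": TCP orientation; "ft_force": force on the tool from outside, world axes, zero at the start; "moment": the same for the moment, N m; "grip_width": finger opening in m; "gripper_force": force on a finger pad.
Only numpy, scipy, OpenCV 4.12 (cv2) and the standard library are available. Lean on these libraries where they do the work, as an engineer would, in place of code of your own. Each camera call takes 0.05 s, during which the arm holds its last target. There are 200 camera calls.

TASK

The pump rotor has to come off for service. Take the orange hooked pick, put its hook down through the eye of the sprung brass clip on the spindle and pull the clip out of its groove with it (never touch the clip with the gripper), so that the clip is left lying down in the grey tray of the pump stand. Then lay the pick down, on its black rest or on the bench, clear of the pump stand, and leave the jars and the timer where they are.

Things in the scene. Friction and masses are not known exactly. Their poses are not given: they have to be found in the camera images.
- pump_stand: Fixed stand: grey tray (floor 4 mm, rim 14 mm high) with upright spindle and blue rotor 52 mm across. Origin on the spindle axis at bench level; +x along the tray to its long end, z up. Tray spans x -48 to +152, y -45 to +45 mm. Rotor top 47 mm up; above it the groove holding the clip (shaft 24 mm across, to 56 mm up), then a steel head 33 mm across, top 68 mm up.
- groove (a point): Point on the spindle axis in the groove, 50 mm above the bench, where the centre of the seated clip lies. Fixed to the pump stand.
- clip_ring (a point): Centre of the brass clip's open ring (32 mm mid-wire, two sprung arms). Loose clip of polished (slippery) 6 mm round wire, about 84 mm long, 65 g. +x points to its pull eye, z up. The ring's mouth faces away from the eye: pulled level along +x it springs off within about 25 mm, taking roughly 10 N. It can swivel on the spindle.
- clip_eye (a point): Centre of the clip's pull eye, 47 mm from clip_ring along +x (same axes), 50 mm above the bench while seated. Opening about 22 mm across, wire 6 mm. It overhangs the rotor's edge, with free air below down to the tray; pulled well past the rotor's edge the clip drops into the tray; let go too early it leans on the rotor.
- pick_grip (a point): Centre of the orange handle of the hooked pick (about 70 g): 90 mm long (x), 18 wide (y), 20 high (z). +x points to the hook, z up. At the start it lies level on its rest, 40 mm above the bench. A 6 mm steel shank runs on along +x at mid-height and ends in a hook bent straight down.
- pick_tip (a point): Lower end of the pick's hook: 110 mm along x and 33 mm below pick_grip in the pick's axes; the hook is a 6 mm round rod parallel to the pick's z. Same axes as pick_grip.
- pick_rest: Fixed black rest of the pick: base 92 x 46 x 6 mm with two notched posts 8 mm thick at x = -33 and +33 mm, 45 mm high. Origin at the centre of the underside; x along the resting pick (towards its hook). The notches are 24 mm wide with their floor 30 mm up; between the posts the handle is free for the fingers.
- jar_brown_mid (a point): Bystander: brown jar with black lid, 66 mm across, 62 mm high; point at half height.
- jar_white_mid (a point): Bystander: white jar with orange lid, 58 mm across, 52 mm high; point at half height.
- timer_mid (a point): Bystander: white bench timer with a red and a green button, 42 x 62 x 54 mm; point at half height.
Mind the look-alikes: they are no part of the job. What is shaped like the part that bears clip_ring but red is not meant.

How it is judged:
By the outcome, as a careful person would: the job done as asked, in the order asked, and still so for the second after the job is handed in, with the robot touching nothing.
It also fails if it takes over 48 s, if anything falls off the work surface, if the arm or the gripper's body presses on something with over 40 N, if the wrist force passes 120 N, or if a joint passes its speed limit or range.

## Working session

There is one attempt and no reset: what is moved stays moved. The work goes in short steps, Python scripts to look and compute and a tool call to move; the robot and the scene stay as the last step left them, time stands still between calls to the robot, and variables do not carry over. Pictures are saved under pics/ and viewed, at most 10 in all, crops included, and the job is handed in when it is done.

Besides the shell and the picture viewer there is one more tool, called after "Call:" as name([rows], argument=value, ...), one row to a line, values as JSON. arm_command: Moves the arm, as the interface text tells. Its arguments: {"type":"object","properties":{"commands":{"type":"array"}},"required":["commands"]}

```bash
mkdir -p pics; cat > h.py <<'E'
import numpy as np, cv2, pickle
from cell import state, snapshot, finish_job
def take(n,f):
    s=snapshot(n); pickle.dump(s,open(f+'.pkl','wb')); cv2.imwrite('pics/'+f+'.png',s['pixels'][:,:,::-1]); return s
def load(f): return pickle.load(open(f+'.pkl','rb'))
def ray(s,u,v):
    K=s['intrinsics'];d=np.array([(u-K[0][2])/K[0][0],(v-K[1][2])/K[1][1]]);p=d.copy()
    for _ in range(20): p=d/(1+s['k1']*(p@p))
    R=cv2.Rodrigues(np.array(s['rvec'],float))[0];t=np.array(s['tvec']).ravel()
    return R,t,np.array([p[0],p[1],1])
def atz(s,u,v,z):
    R,t,r=ray(s,u,v);o=-R.T@t;d=R.T@r;return o+d*(z-o[2])/d[2]
def atd(s,u,v):
    R,t,r=ray(s,u,v);z=s['depth'][int(v),int(u)];return R.T@(r*z-t)
def proj(s,P):
    R=cv2.Rodrigues(np.array(s['rvec'],float))[0];c=R@np.array(P)+np.array(s['tvec']).ravel();p=c[:2]/c[2];p=p*(1+s['k1']*(p@p));K=s['intrinsics'];return K[0][0]*p[0]+K[0][2],K[1][1]*p[1]+K[1][2]
E
python3 - <<'E'
from h import *
a=take('top','t0');b=take('side','s0')
print(state())
E
```

```text
{'time': 0.1, 'joint_positions': array([-1.11453123,  0.5083166 , -0.23750482,  1.50105552,  0.12565012,
        1.14893353, -0.15480143]), 'joint_velocities': array([ 0.00092949, -0.00153798, -0.00155161, -0.00321906, -0.00067708,
        0.00130823, -0.00178206]), 'joint_efforts': array([-4.36989780e-03, -6.21834469e+01, -2.19486259e+00, -2.50205112e+01,
        1.24099586e-02,  7.87785393e-03,  8.73365252e-06]), 'position': array([0.21467697, 0.58650096, 0.24946882]), 'ee_rot': array([ 1.74499972e-01,  9.84656798e-01, -8.52461341e-04, -1.52107538e-04]), 'ft_force': array([-0.52890214,  0.48546885, -0.46845846]), 'moment': array([0.02150541, 0.03627839, 0.04143293]), 'gripper_force': 0.0, 'grip_width': 0.08530998967151501}
```

View pics/t0.png

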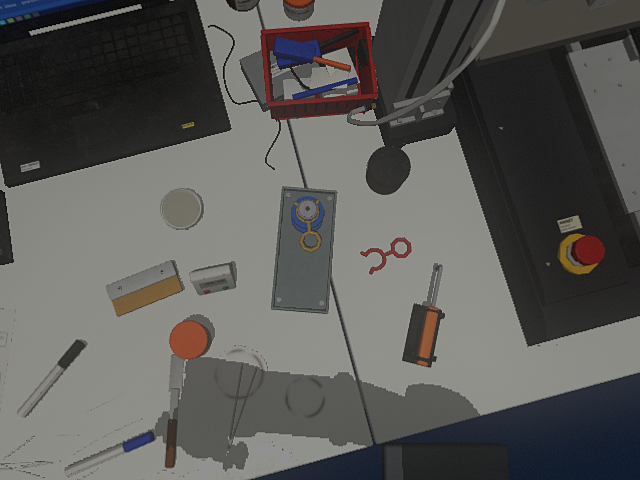

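View pics/s0.png

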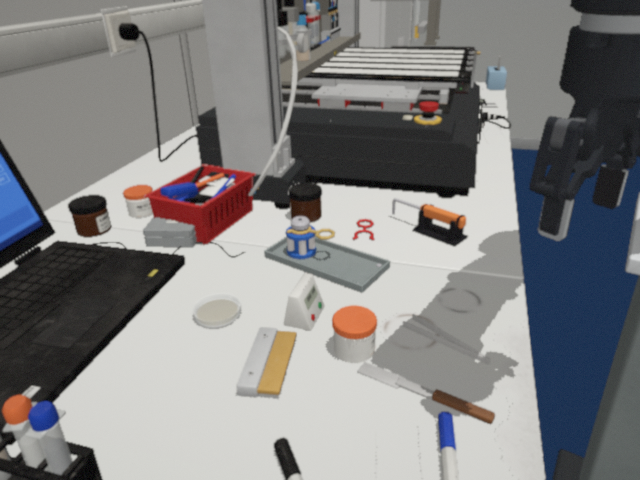

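The top view shows the yellow brass clip on the spindle (ring ~(307,210), eye ~(311,241)) and a red look-alike lying on the bench (~(385,252)). The one meant is the brass clip, since it is seated on the spindle. The pick lies at ~(428,325) with its hook at ~(437,266). I'll confirm with an enlarged crop.

```bash
python3 - <<'E'
from h import *
s=load('t0');c=s['pixels'][180:380,262:462,::-1]
c=cv2.resize(c,None,fx=3,fy=3,interpolation=cv2.INTER_CUBIC);cv2.imwrite('pics/c0.png',c)
for n,u,v,z in [('head',307.5,209,.068),('eye',311,241,.05),('traylong1',272,310,.014),('traylong2',326,312,.014),('trayA',283,187,.014),('trayB',337,191,.014),('h1',419,361,.05),('h1b',437,363,.05),('hf',422,308,.05),('hf2',440,310,.05),('hook',437,266,.04)]:
    print(n,atz(s,u,v,z).round(4),atd(s,u,v).round(4))
R,t,_=ray(s,0,0);print(-R.T@t)
E
```

```text
head [0.6373 0.4159 0.068 ] [0.6379 0.4159 0.0654]
eye [0.5912 0.4098 0.05  ] [0.6004 0.4089 0.0027]
traylong1 [0.4876 0.4692 0.014 ] [0.4886 0.4698 0.001 ]
traylong2 [0.4854 0.3848 0.014 ] [0.4852 0.3849 0.0158]
trayA [0.6872 0.4554 0.014 ] [0.6883 0.4556 0.0102]
trayB [0.6816 0.3675 0.014 ] [6.854e-01 3.666e-01 5.000e-04]
h1 [0.412  0.2484 0.05  ] [0.412  0.2483 0.0496]
h1b [0.4093 0.2217 0.05  ] [ 0.4088  0.2096 -0.0024]
hf [0.4903 0.2417 0.05  ] [0.4908 0.2403 0.0437]
hf2 [0.4876 0.2146 0.05  ] [0.491  0.2041 0.0063]
hook [0.5561 0.2145 0.04  ] [0.5581 0.2114 0.0271]
[0.41911206 0.42677262 0.93578363]
```

View pics/c0.png

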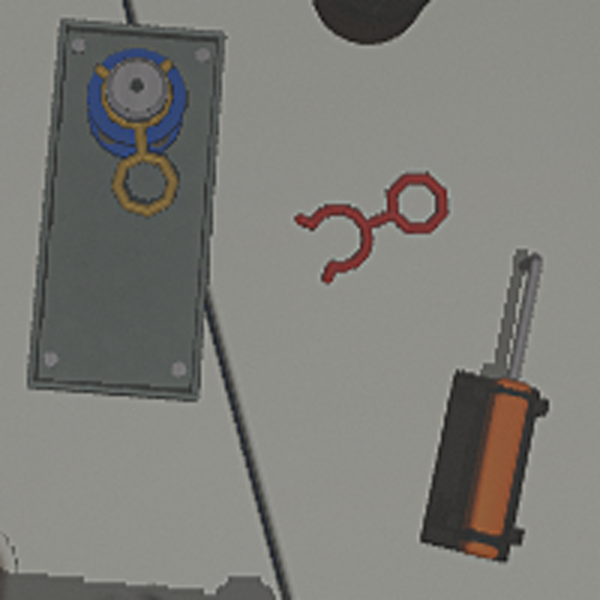

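The crop confirms the brass clip is the seated one. Its ring is around the head at crop (137,87), and its eye is at crop (146,183). The handle runs from crop (484,552) to (515,384).

```bash
python3 - <<'E'
from h import *
s=load('t0')
f=lambda x,y,z:atz(s,262+(x+.5)/3-.5,180+(y+.5)/3-.5,z)
b=f(484,552,.047);a=f(515,384,.047);hk=f(536,258,.043);sp=f(137,87,.068);ey=f(146,183,.05)
t=[f(*q,.014) for q in [(64,20),(225,34),(28,388),(198,400)]]
print(b,a,hk,sp,ey); print(np.linalg.norm(a-b),(a+b)/2)
d=hk-b;ph=np.degrees(np.arctan2(d[1],d[0]));print('pick ang',ph,np.degrees(np.arctan2(*(a-b)[1::-1])), 'back+45',b+45e-3*d/np.linalg.norm(d),'hk-110',hk-.11*d/np.linalg.norm(d))
for q in t: print(q)
v=(t[2]+t[3]-t[0]-t[1]);print('tray ang',np.degrees(np.arctan2(v[1],v[0])))
e=ey-sp;print('clip',np.degrees(np.arctan2(e[1],e[0])),np.linalg.norm(e[:2]))
# depth-based orange mask
px=s['pixels'].astype(int);m=(px[...,0]>150)&(px[...,1]<130)&(px[...,2]<90);ys,xs=np.nonzero(m[295:375,410:450]);
P=np.array([atd(s,x+410,y+295) for x,y in zip(xs,ys)]);P=P[P[:,2]>.03];print(len(P),P.mean(0),P.min(0),P.max(0))
E
```

```text
[0.40812737 0.24191589 0.047     ] [0.49122438 0.22384027 0.047     ] [0.5562059  0.21004612 0.043     ] [0.63777351 0.41617096 0.068     ] [0.59171338 0.4108787  0.05      ]
0.08504022758474745 [0.44967588 0.23287808 0.047     ]
pick ang -12.146041685874334 -12.272054087235244 back+45 [0.45210469 0.232451   0.04581205] hk-110 [0.44870579 0.23318252 0.04590387]
[0.6883004  0.45546208 0.014     ]
[0.68158776 0.3680367  0.014     ]
[0.48918519 0.47083976 0.014     ]
[0.48385338 0.38219977 0.014     ]
tray ang 175.74285854212906
clip -173.44551421685873 0.04636316981409604
14 [0.44875452 0.23476855 0.04992307] [0.41059103 0.22018749 0.04729596] [0.49058637 0.24630168 0.05388579]
```

Call:
arm_command([
  [[1,-0.03,-0.022,0,0],[1,-0.03,-0.022,0,0],[1,-0.03,-0.022,0.01,0],[1,-0.03,-0.022,0.01,0],[1,-0.03,-0.022,0.02,0],[1,-0.03,-0.022,0.02,0],[1,-0.03,-0.022,0.02,0],[1,-0.03,-0.022,0.02,0]],
])

```text
time: 0.9
position: [0.3802, 0.3377, 0.1495]
ee_rot: [0.174, 0.985, -0.0, -0.0]
ft_force: [1.7, 0.9, 0.1]
grip_width: 0.0854
gripper_force: 0.0
```

Call:
arm_command([
  [[1,-0.03,-0.022,0,0],[1,-0.03,-0.022,0,0],[1,-0.03,-0.022,0,0],[1,-0.0115,-0.008,0,0],[1,0,0,0.01,-4],[1,0,0,0.01,-3.9],[1,0,0,0.01,0],[1,0,0,0,0]],
])

```text
time: 1.7
position: [0.4486, 0.2347, 0.119]
ee_rot: [0.107, 0.994, -0.001, -0.001]
ft_force: [-0.5, 0.4, -0.5]
grip_width: 0.0855
gripper_force: 0.0
```

```bash
python3 - <<'E'
from h import *
s=take('wrist','w1');st=state();print(st['position'],st['ee_rot'],proj(s,[.45,.233,.05]),proj(s,[.494,.2235,.05]))
E
```

```text
[0.44894129 0.23488989 0.11964246] [ 1.06810753e-01  9.94278988e-01 -4.19920806e-04 -7.62567212e-04] (np.float64(316.1716656913756), np.float64(263.095962197686)) (np.float64(316.3964842845321), np.float64(325.4916072576284))
```

View pics/w1.png

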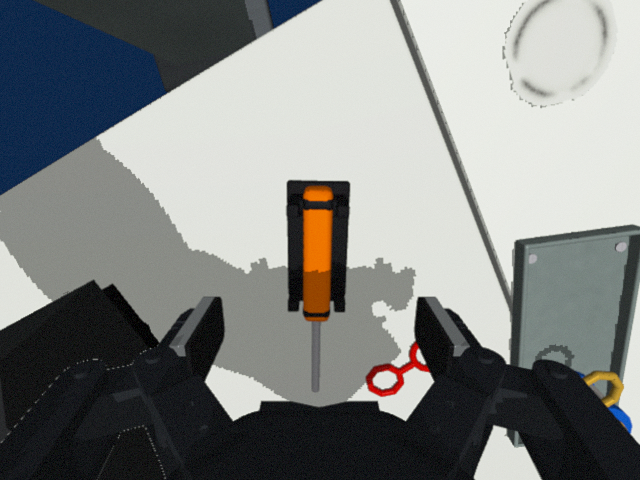

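The wrist view shows the handle centred at about (317,254), upright between the open fingers. Its centre is ~3 mm towards the tail from my estimate, which is good enough to grasp.

Call:
arm_command([
  [[1,0.002,-0.0015,0.02,0],[1,0,0,0.02,0],[1,0,0,0.02,0],[1,0,0,0.0195,0],[1,0,0,0,0],[0,0,0,0,0],[0,0,0,0,0],[0,0,0,0,0]],
])

```text
time: 2.55
position: [0.4479, 0.2341, 0.0418]
ee_rot: [0.106, 0.994, 0.0, 0.001]
ft_force: [-0.2, 0.3, -0.4]
grip_width: 0.0438
gripper_force: 0.0
```

Call:
arm_command([
  [[0,0,0,0,0],[0,0,0,0,0],[0,0,0,0,0],[0,0,0,0,0],[0,0,0,-0.02,0],[0,0,0,-0.04,0],[0,0,0,-0.04,0],[0,0,0,-0.02,0]],
])

```text
time: 3.35
position: [0.4481, 0.2343, 0.164]
ee_rot: [0.106, 0.994, 0.001, 0.002]
ft_force: [1.0, -0.3, 0.5]
grip_width: 0.0171
gripper_force: 58.7
```

Call:
arm_command([
  [[0,0,0.03,0,0],[0,0,0.035,0,0],[0,0,0.035,0,0],[0,0,0.035,0,0],[0,0.001,0.0325,0,0],[0,0,0,0.01,-6],[0,0,0,0.01,-6.8],[0,0,0,0.01,-6]],
])

```text
time: 4.15
position: [0.4815, 0.3978, 0.1303]
ee_rot: [-0.06, 0.998, -0.0, -0.0]
ft_force: [-0.8, 0.1, -1.1]
grip_width: 0.0172
gripper_force: 58.8
```

Call:
arm_command([
  [[0,0,0,0.005,0],[0,0,0,0.005,0],[0,0,0,0,0],[0,0,0,0,0],[0,0,0,0,0],[0,0,0,0,0],[0,0,0,0,0],[0,0,0,0,0]],
])

```text
time: 4.95
position: [0.4818, 0.3977, 0.121]
ee_rot: [-0.058, 0.998, 0.0, 0.0]
ft_force: [0.1, -0.3, 0.4]
grip_width: 0.0171
gripper_force: 58.7
```

```bash
python3 - <<'E'
from h import *
st=state();p=st['position'];print(p,st['ee_rot'])
a=take('top','t2');b=take('side','s2');w=take('wrist','w2')
q=st['ee_rot'];an=2*np.degrees(np.arctan2(q[1],q[0]))-180;print('pick ang',an)
d=np.array([np.cos(np.radians(an)),np.sin(np.radians(an)),0])
tip=p+.11*d-[0,0,.033];print('tip nominal',tip)
for s in (a,b,w): print([np.round(proj(s,x),1) for x in (tip,tip+[0,0,.033],[.5917,.4109,.05])])
A=cv2.resize(a['pixels'][180:300,240:400],None,fx=4,fy=4,interpolation=cv2.INTER_CUBIC)
cv2.imwrite('pics/t2c.png',A[:,:,::-1])
B=cv2.resize(b['pixels'][170:290,250:410],None,fx=4,fy=4,interpolation=cv2.INTER_CUBIC)
cv2.imwrite('pics/s2c.png',B[:,:,::-1])
E
```

```text
[0.48177824 0.39771096 0.12096595] [-5.75157196e-02  9.98344592e-01  5.54688576e-05  1.24161372e-04]
pick ang 6.594455263155567
tip nominal [0.59105047 0.41034347 0.08796595]
[array([311.2, 236.2]), array([311.7, 231.6]), array([310.3, 240.7])]
[array([324.4, 212.7]), array([323.9, 194.3]), array([324.4, 233. ])]
[array([318.1, 445.3]), array([318. , 501.5]), array([318.9, 399.2])]
```

View pics/s2c.png

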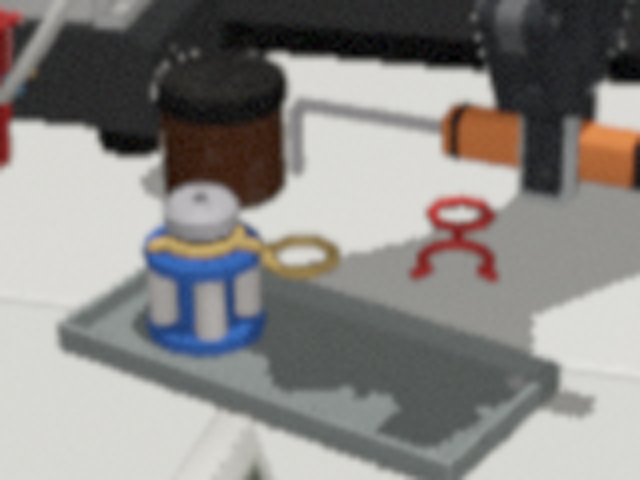

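View pics/t2c.png

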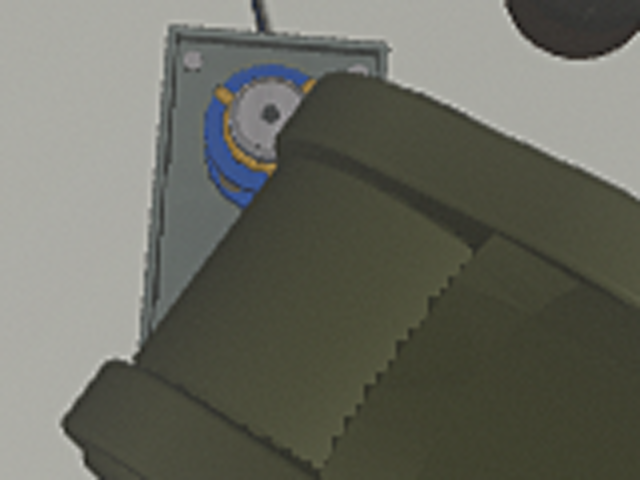

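The side crop shows the hook tip at crop (297,170) and the eye centre at crop (303,256). That puts the tip above the eye opening to within ~2 mm. The top view is blocked by the arm. Lowering now.

Call:
arm_command([
  [[0,0.001,0,0.01,0],[0,0,0,0.01,0],[0,0,0,0.01,0],[0,0,0,0.005,0],[0,0,0,0.005,0],[0,0,0,0.005,0],[0,0,0,0,0],[0,0,0,0,0]],
])

```text
time: 5.9
position: [0.4808, 0.3976, 0.0758]
ee_rot: [-0.058, 0.998, 0.0, 0.0]
ft_force: [-0.1, 0.6, 0.4]
grip_width: 0.0171
gripper_force: 58.7
```

Call:
arm_command([
  [[0,0,0,0.005,0],[0,0,0,0.005,0],[0,0,0,0.002,0],[0,0,0,0,0],[0,0,0,0,0],[0,0,0,0,0],[0,0,0,0,0],[0,0,0,0,0]],
])

```text
time: 6.7
position: [0.4808, 0.3976, 0.0639]
ee_rot: [-0.058, 0.998, 0.0, 0.0]
ft_force: [0.7, 0.6, 0.0]
grip_width: 0.0171
gripper_force: 58.7
```

```bash
python3 - <<'E'
from h import *
b=take('side','s3')
B=cv2.resize(b['pixels'][190:280,270:390],None,fx=5,fy=5,interpolation=cv2.INTER_CUBIC)
cv2.imwrite('pics/s3c.png',B[:,:,::-1])
E
```

```text
(no output)
```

View pics/s3c.png

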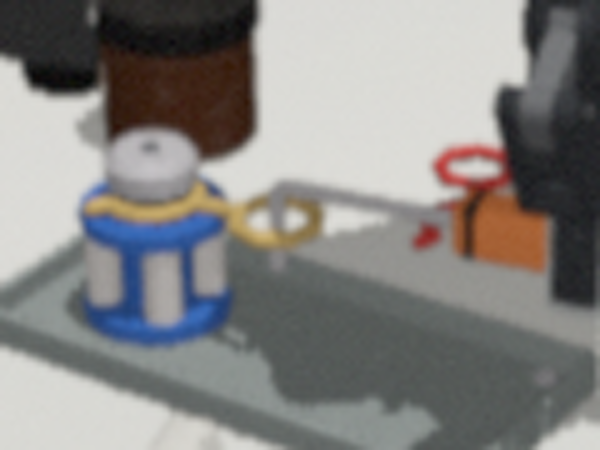

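The crop shows the hook passing down through the eye at (278,215), with its tip visible below the ring at (278,265). Pulling along the clip axis.

Call:
arm_command([
  [[0,0.005,0,0,0],[0,0.005,0,0,0],[0,0.005,0,0,0],[0,0.005,0,0,0],[0,0.005,0,0,0],[0,0.005,0,0,0],[0,0.005,0,0,0],[0,0,0,0,0]],
])

```text
time: 7.55
position: [0.4443, 0.3935, 0.0636]
ee_rot: [-0.058, 0.998, -0.0, -0.001]
ft_force: [-0.2, -1.2, -0.2]
grip_width: 0.017
gripper_force: 58.8
```

```bash
python3 - <<'E'
from h import *
st=state();print(st['position'],st['ft_force'],st['moment'])
b=take('side','s4')
B=cv2.resize(b['pixels'][190:280,270:390],None,fx=5,fy=5,interpolation=cv2.INTER_CUBIC)
cv2.imwrite('pics/s4c.png',B[:,:,::-1])
E
```

```text
[0.4442572  0.39354979 0.06362283] [-0.20525237 -1.19999255 -0.24511002] [ 0.01577243  0.01372975 -0.01483254]
```

View pics/s4c.png

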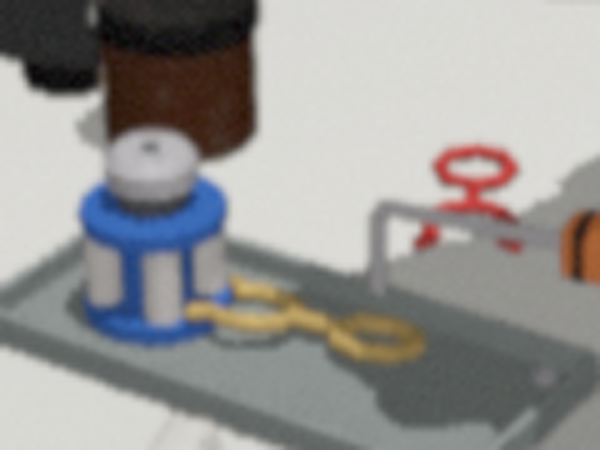

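The crop shows the clip off the spindle and below the hook, at ~(230,310) to (375,335) inside the tray. I'll lift the pick and check.

Call:
arm_command([
  [[0,0,0,0,0],[0,0,0,-0.01,0],[0,0,0,-0.02,0],[0,0,0,-0.03,0],[0,0,0,-0.03,0],[0,0,0,-0.01,0],[0,0,0,0,0],[0,0,0,0,0]],
])

```text
time: 8.4
position: [0.4458, 0.393, 0.1631]
ee_rot: [-0.057, 0.998, -0.0, -0.0]
ft_force: [-0.3, -0.5, -0.9]
grip_width: 0.0174
gripper_force: 58.7
```

```bash
python3 - <<'E'
from h import *
st=state();print(st['position'],st['ee_rot'],st['ft_force'])
b=take('side','s5')
px=b['pixels'].astype(int);sub=px[190:300,260:400];m=(sub[...,0]>130)&(sub[...,0]-sub[...,2]>50)&(sub[...,0]-sub[...,1]<75)
ys,xs=np.nonzero(m);P=np.array([atd(b,x+260,y+190) for x,y in zip(xs,ys)]);print(len(P));print(np.percentile(P,[5,50,95],axis=0).round(3))
B=cv2.resize(b['pixels'][190:280,270:390],None,fx=5,fy=5,interpolation=cv2.INTER_CUBIC)
cv2.imwrite('pics/s5c.png',B[:,:,::-1])
E
```

```text
[0.4457727  0.39301973 0.16307383] [-5.74410943e-02  9.98348771e-01 -3.91092641e-04 -3.14202458e-04] [-0.25902028 -0.5477701  -0.9369753 ]
200
[[0.546 0.26  0.003]
 [0.586 0.409 0.012]
 [0.613 0.429 0.017]]
```

View pics/s5c.png

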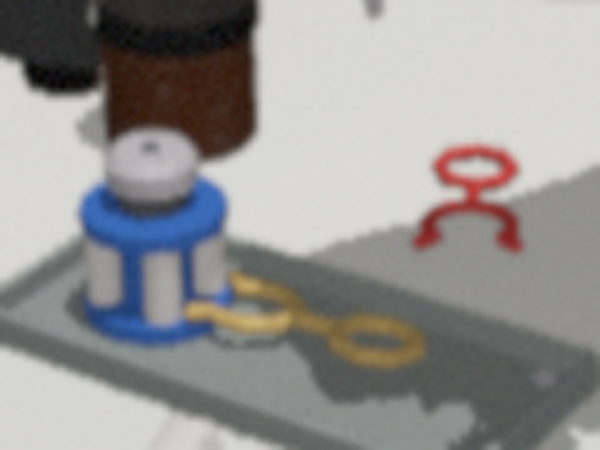

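```bash
python3 - <<'E'
from h import *
b=load('s5')
for n,x,y in [('tipfront',195,311),('ringfront',255,322),('ringfront2',280,317),('tipback',238,284),('ringback',275,292),('neck',320,325),('eyeL',335,340),('eyefront',375,361),('eyeback',380,320),('eyeR',420,340),('floor',300,380),('floor',480,370),('flange',150,335),('flangetop',135,312)]:
    u=270+(x+.5)/5-.5;v=190+(y+.5)/5-.5
    print(n,[atd(b,round(u),round(v)+k).round(4)[2] for k in(-1,0,1)],atd(b,round(u),round(v)).round(3), 'floorray',atz(b,u,v,.007).round(3),b['pixels'][round(v),round(u)])
E
```

```text
tipfront [np.float64(0.0182), np.float64(0.0168), np.float64(0.0159)] [0.612 0.43  0.017] floorray [0.622 0.415 0.007] [186 161 102]
ringfront [np.float64(0.0036), np.float64(0.0162), np.float64(0.0143)] [0.591 0.425 0.016] floorray [0.6   0.412 0.007] [203 178 118]
ringfront2 [np.float64(0.0053), np.float64(0.0149), np.float64(0.0128)] [0.587 0.416 0.015] floorray [0.594 0.405 0.007] [183 160 103]
tipback [np.float64(0.0144), np.float64(0.0125), np.float64(0.0116)] [0.615 0.399 0.012] floorray [0.619 0.392 0.007] [172 147  93]
ringback [np.float64(0.0113), np.float64(0.0101), np.float64(0.0113)] [0.601 0.395 0.01 ] floorray [0.605 0.391 0.007] [136 113  70]
neck [np.float64(0.0135), np.float64(0.0114), np.float64(0.01)] [0.574 0.41  0.011] floorray [0.579 0.403 0.007] [137 116  71]
eyeL [np.float64(0.014), np.float64(0.0133), np.float64(0.011)] [0.563 0.419 0.013] floorray [0.57  0.409 0.007] [132 112  67]
eyefront [np.float64(0.0126), np.float64(0.011), np.float64(0.0075)] [0.547 0.42  0.011] floorray [0.551 0.414 0.007] [135 117  76]
eyeback [np.float64(0.4584), np.float64(0.0105), np.float64(0.0093)] [0.559 0.396 0.01 ] floorray [0.563 0.39  0.007] [141 120  74]
eyeR [np.float64(0.0075), np.float64(0.0107), np.float64(0.0093)] [0.54  0.401 0.011] floorray [0.544 0.395 0.007] [111  97  67]
floor [np.float64(0.0032), np.float64(0.0041), np.float64(0.0048)] [0.568 0.434 0.004] floorray [0.567 0.437 0.007] [139 146 143]
floor [np.float64(0.0035), np.float64(0.0039), np.float64(0.0044)] [0.519 0.399 0.004] floorray [0.518 0.403 0.007] [85 88 86]
flange [np.float64(0.0112), np.float64(0.0088), np.float64(0.0078)] [0.624 0.44  0.009] floorray [0.627 0.437 0.007] [ 47  84 146]
flangetop [np.float64(0.0124), np.float64(0.012), np.float64(0.0116)] [0.635 0.433 0.012] floorray [0.64  0.426 0.007] [ 42  70 123]
```

The clip is in the tray, but one arm tip leans on the rotor's lower flange (z≈17 mm against ~10 mm when flat). I'll hook it again and draw it 25 mm further so it lies flat.

Call:
arm_command([
  [[0,0.003,0.003,0.02,0],[0,0,0,0.03,0],[0,0,0,0.03,0],[0,0,0,0.01,0],[0,0,0,0.01,0],[0,0,0,0.005,0],[0,0,0,0,0],[0,0,0,0,0]],
])

```text
time: 9.25
position: [0.443, 0.3966, 0.0596]
ee_rot: [-0.058, 0.998, 0.0, 0.001]
ft_force: [-0.6, 0.1, -0.2]
grip_width: 0.0168
gripper_force: 58.7
```

```bash
python3 - <<'E'
from h import *
st=state();print(st['position'],st['ft_force'])
b=take('side','s6')
B=cv2.resize(b['pixels'][200:280,290:400],None,fx=6,fy=6,interpolation=cv2.INTER_CUBIC)
cv2.imwrite('pics/s6c.png',B[:,:,::-1])
E
```

```text
[0.44304093 0.39656476 0.05960396] [-0.55453754  0.06639851 -0.18906731]
```

View pics/s6c.png

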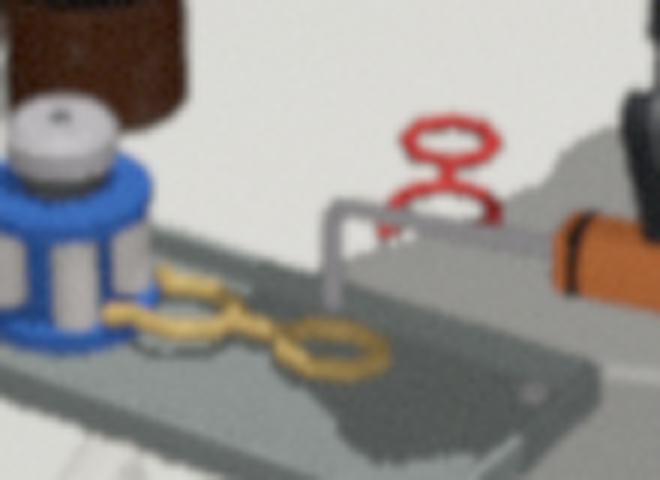

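The crop shows the tip at (333,305) and the eye centre at (333,348). I'll check the alignment numerically before going down.

```bash
python3 - <<'E'
from h import *
b=load('s6')
f=lambda x,y,z:atz(b,290+(x+.5)/6-.5,200+(y+.5)/6-.5,z)
print('tip',f(333,305,.0266),'nominal',.44304+.1093,.39656+.0126)
print('eye',f(333,348,.007), [f(*q,.007).round(4) for q in [(275,340),(390,352),(333,318),(333,380)]])
d=-ray(b,0,0)[0].T@ray(b,0,0)[1];print(d)
print(proj(b,[.5523,.4092,.0266]),proj(b,[.5523,.4092,.007]))
E
```

```text
tip [0.55254044 0.4102079  0.0266    ] nominal 0.5523399999999999 0.40916
eye [0.5571715  0.40204006 0.007     ] [array([0.5738, 0.4061, 0.007 ]), array([0.542 , 0.3962, 0.007 ]), array([0.5653, 0.3874, 0.007 ]), array([0.5488, 0.4172, 0.007 ])]
[0.19237141 1.05737639 0.45843195]
(np.float64(345.50096182699355), np.float64(250.18449085064285)) (np.float64(345.5579993262166), np.float64(260.219049049273))
```

Call:
arm_command([
  [[0,-0.0035,-0.0065,0,0],[0,0,0,0,0],[0,0,0,0.004,0],[0,0,0,0.005,0],[0,0,0,0.005,0],[0,0,0,0.005,0],[0,0,0,0,0],[0,0,0,0,0]],
])

```text
time: 10.1
position: [0.4467, 0.3901, 0.0395]
ee_rot: [-0.058, 0.998, -0.0, -0.0]
ft_force: [0.6, 0.6, 0.3]
grip_width: 0.0171
gripper_force: 58.8
```

No contact force. Drawing the clip along the tray.

Call:
arm_command([
  [[0,0.005,0.001,0,0],[0,0.005,0.001,0,0],[0,0.005,0.0015,0,0],[0,0.005,0.0015,0,0],[0,0.005,0.0015,0,0],[0,0.005,0.0015,0,0],[0,0.003,0.001,0,0],[0,0,0,0,0]],
])

```text
time: 10.9
position: [0.4124, 0.3955, 0.0398]
ee_rot: [-0.058, 0.998, -0.0, -0.0]
ft_force: [-0.3, -0.0, -1.7]
grip_width: 0.0172
gripper_force: 58.7
```

Call:
arm_command([
  [[0,0,0,-0.005,0],[0,0,0,-0.02,0],[0,0,0,-0.04,0],[0,0,0,-0.04,0],[0,0,0,-0.02,0],[0,0,0,0,0],[0,0,0,0,0],[0,0,0,0,0]],
])

```text
time: 11.7
position: [0.4127, 0.3945, 0.1637]
ee_rot: [-0.057, 0.998, -0.001, -0.001]
ft_force: [0.2, -1.2, -1.4]
grip_width: 0.017
gripper_force: 58.7
```

```bash
python3 - <<'E'
from h import *
st=state();print(st['position'],st['ee_rot'],st['ft_force'])
b=take('side','s7')
px=b['pixels'].astype(int);o=(260,200);sub=px[200:300,260:420];m=(sub[...,0]>95)&(sub[...,0]-sub[...,2]>30)&(sub[...,0]-sub[...,1]<60)&(sub[...,0]-sub[...,1]>8)
ys,xs=np.nonzero(m);P=np.array([atd(b,x+260,y+200) for x,y in zip(xs,ys)])
k=(P[:,2]<.06)&(P[:,1]>.35);P=P[k];i=np.argsort(-P[:,0]);P=P[i];print(len(P))
for c in np.array_split(P,10): print(c.mean(0).round(3),c.max(0)[2].round(3),c.min(0)[1].round(3),c.max(0)[1].round(3),c.min(0)[0].round(3))
E
```

```text
[0.41274388 0.39454064 0.16372343] [-5.74301938e-02  9.98349023e-01 -7.18919629e-04 -6.95968013e-04] [ 0.22241384 -1.23733673 -1.37079577]
332
[0.59  0.412 0.008] 0.011 0.385 0.431 0.586
[0.581 0.41  0.008] 0.011 0.384 0.43 0.576
[0.572 0.413 0.008] 0.011 0.393 0.43 0.568
[0.565 0.415 0.009] 0.012 0.397 0.428 0.561
[0.557 0.412 0.008] 0.01 0.399 0.42 0.551
[0.544 0.411 0.008] 0.011 0.393 0.422 0.54
[0.537 0.409 0.008] 0.012 0.396 0.425 0.533
[0.53  0.41  0.008] 0.011 0.395 0.427 0.526
[0.523 0.413 0.008] 0.011 0.397 0.426 0.519
[0.516 0.412 0.009] 0.011 0.4 0.422 0.513
```

The clip now lies flat, with all points at z ≤ 12 mm and clear of the rotor. Returning the pick to its rest.

Call:
arm_command([
  [[0,-0.0035,-0.033,0,0],[0,-0.0035,-0.034,0,0],[0,-0.0035,-0.034,0,0],[0,-0.0035,-0.034,0,0],[0,-0.0027,-0.0287,0,0],[0,0,0,0,6],[0,0,0,0,6.8],[0,0,0,0,6]],
])

```text
time: 12.55
position: [0.4482, 0.2338, 0.1637]
ee_rot: [0.109, 0.994, -0.001, -0.001]
ft_force: [0.1, -0.2, -1.3]
grip_width: 0.0175
gripper_force: 58.7
```

Call:
arm_command([
  [[0,0,0,0,0],[0,0,0,0,0],[0,0,0,0,0],[0,0,0,0,0],[0,0,0,0,0],[0,0,0,0,0],[0,0,0,0,0],[0,0,0,0,0]],
])

```text
time: 13.35
position: [0.4485, 0.2345, 0.1648]
ee_rot: [0.106, 0.994, -0.0, 0.0]
ft_force: [0.0, -0.2, -0.9]
grip_width: 0.0167
gripper_force: 58.7
```

```bash
python3 - <<'E'
from h import *
for _ in range(3):
    st=state();print(st['position'],st['ee_rot'],2*np.degrees(np.arctan2(st['ee_rot'][1],st['ee_rot'][0]))-180);snapshot('side')
E
```

```text
[0.44847042 0.23453328 0.16479822] [ 1.06227416e-01  9.94341861e-01 -7.53200781e-06  8.85494722e-06] -12.195775730911322
[0.44847344 0.23452315 0.16478795] [ 1.06240740e-01  9.94340437e-01 -1.17897490e-05  7.81416053e-06] -12.197311239680289
[0.44845548 0.23455418 0.16478637] [ 1.06240946e-01  9.94340415e-01 -1.67203285e-05 -1.64686552e-06] -12.197334945881778
```

Call:
arm_command([
  [[0,0,0,0.03,0],[0,0,0,0.04,0],[0,0,0,0.03,0],[0,0,0,0.01,0],[0,0,0,0.006,0],[0,0,0,0.003,0],[0,0,0,0.003,0],[0,0,0,0,0]],
])

```text
time: 14.3
position: [0.4489, 0.2348, 0.0435]
ee_rot: [0.106, 0.994, 0.0, 0.001]
ft_force: [1.0, -0.3, -0.0]
grip_width: 0.0172
gripper_force: 58.7
```

Call:
arm_command([
  [[0,0,0,0.001,0],[0,0,0,0.001,0],[0,0,0,0,0],[0.3,0,0,0,0],[0.5,0,0,0,0],[1,0,0,0,0],[1,0,0,0,0],[1,0,0,0,0]],
])

```text
time: 15.1
position: [0.4484, 0.2345, 0.0407]
ee_rot: [0.106, 0.994, -0.0, -0.0]
ft_force: [-0.5, 0.6, 1.0]
grip_width: 0.0815
gripper_force: 0.0
```

Call:
arm_command([
  [[1,0,0,0,0],[1,0,0,0,0],[1,0,0,-0.02,0],[1,0,0,-0.04,0],[1,0,0,-0.04,0],[1,0,0,-0.04,0],[1,0,0,-0.02,0],[1,0,0,0,0]],
])

```text
time: 15.9
position: [0.4498, 0.2354, 0.2039]
ee_rot: [0.106, 0.994, 0.002, 0.003]
ft_force: [-0.5, -0.8, -0.5]
grip_width: 0.0852
gripper_force: 0.0
```

```bash
python3 - <<'E'
from h import *
st=state();print(st['position'],st['ft_force'],st['grip_width'])
b=take('side','s9');a=load('s0')
# compare with start: pick, jars, timer
for n,(x0,y0,x1,y1) in dict(pick=(385,195,470,245),brown=(285,180,325,222),timer=(284,272,326,330),white=(330,305,380,362),red=(350,215,378,245)).items():
    d=np.abs(a['pixels'][y0:y1,x0:x1].astype(int)-b['pixels'][y0:y1,x0:x1]).max(2);print(n,d.mean().round(1),(d>60).mean().round(3))
P=[atd(b,x,y) for y in range(195,245) for x in range(385,470) if b['pixels'][y,x,0]>150 and b['pixels'][y,x,2]<80]
Q=[atd(a,x,y) for y in range(195,245) for x in range(385,470) if a['pixels'][y,x,0]>150 and a['pixels'][y,x,2]<80]
for X in(P,Q): X=np.array(X);print(len(X),np.median(X,0),np.percentile(X[:,2],[5,95]))
E
```

```text
[0.4498009  0.23537476 0.20390117] [-0.5025315  -0.83005769 -0.50075279] 0.08515095551063384
pick 34.2 0.356
brown 4.0 0.0
timer 2.9 0.0
white 5.0 0.026
red 19.1 0.181
334 [0.44594547 0.24466649 0.04647545] [0.03632811 0.05048759]
316 [0.44703414 0.24332541 0.0452542 ] [0.03611948 0.0498688 ]
```

```bash
python3 -c "
from cell import *
print(finish_job())"
```

```text
the job is handed in; nothing more can be done
None
```

I pulled the brass clip off the spindle with the pick, and it now lies flat in the grey tray. I put the pick back on its black rest, left the jars and timer where they were, and handed the job in at about 16 s.

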